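# Clamp down the walnut plaque

### The job

Two carving boards lie on the bench, each with a red-handled toggle clamp standing open over a plaque: one plaque is dark walnut, the other pale maple. Push the red handle of the walnut plaque's clamp down, past its stiff point, until it lies flat and the clamp holds by itself with its pad on the walnut, then let go of it and move clear. Leave the maple plaque lying where it is and its clamp open, and do not knock the walnut plaque out of place.

Things in the scene. Friction and masses are not known exactly. Their poses are not given: they have to be found in the camera images.
- walnut: Dark brown walnut plaque, 100 x 80 x 20 mm, loose, lying flat under the open clamp on its grey board (board 260 x 150 x 18 mm on the bench, its underside on the bench). Origin: centre of the underside; x along the 100 mm side, away from the clamp; z up.
- maple: Pale maple plaque of the same size on an identical board with an identical clamp; origin and axes likewise. It stays as it is.
- walnut_pivot (a point): Hinge pin of the walnut clamp's handle, 65 mm above the bench. x points level from the clamp to its plaque, y along the pin, z up. The handle extends towards -x, where nothing else stands up. On the +x side the clamp's steel bar with its pad stands raised, within 130 mm along x and 150 mm above the bench. The plaque begins about 75 mm from the pin.
- walnut_grip (a point): Centre-line point of the walnut clamp's straight handle, 125 mm from the hinge pin. Red round grip, 20 mm thick, from 60 to 145 mm (free end) from the pin. Open: 50 degrees over level, free end 176 mm above the bench and 93 mm level from the pin. Shut: 3 degrees below level, top of grip about 71 mm above the bench. A straight push down 80 mm level from the pin stays on the grip throughout.
- walnut_clamp (a joint): Its handle's angle, rad: 0 at the start (open, up), grows as it is pushed down. Stays where left up to about 0.5; then the sprung pad meets the plaque and the handle gets stiff (about 5 N on the grip, springs back some way if let go) to the dead point at 0.80 (4 degrees above level); just past it, it snaps by itself to the stop at 0.92 (3 degrees below level) and locks.
- walnut_pad: Round black rubber pad, 24 mm across, under the end of the walnut clamp's bar; origin: centre of its lower face. Clamped, it presses on top of the plaque with about 10 to 20 N, about 130 mm along x from the pin.
- maple_clamp (a joint): Handle angle of the other clamp, over the maple plaque, same meaning. It stays open (starts at 0).
Not all that is in view belongs to the job. Leave any turquoise or yellow look-alike of the walnut alone.

How it is judged:
By the outcome, as a careful person would: the job done as asked, in the order asked, and still so for the second after the job is handed in, with the robot touching nothing.
It also fails if it takes over 32 s, if anything falls off the work surface, if the arm or the gripper's body presses on something with over 40 N, if the wrist force passes 120 N, or if a joint passes its speed limit or range.

### The arm

A 6-joint arm with a two-finger parallel gripper is mounted at the origin on the work surface. World frame = base frame: x ahead of the robot, y to its left, z up, the work surface at z = 0. Lengths are in mm, angles in rad, forces in N, time in s.
With the tool pointing down it reaches from about 350 to 775 mm from the base axis. Payload 7.3 kg.
Tool frame: the origin (TCP) lies on the front face of the gripper's body, between the roots of the fingers; the fingertips stand 66 mm ahead of it and the grasp point (between the pads) lies 47 mm ahead of it (bot.tip_extent is the distance from the TCP to the fingertips, in mm); z points along the fingers, y is the line along which they close (so a half turn about z gives the same grasp; the last joint's range is limited). The gripper opens to 92 mm and grips with 3 to 60 N. Pads are 19 mm wide; open, the fingers measure 130 mm over their backs; the gripper's body (75 mm by 190 mm) begins 47 mm behind the grasp point.
Start: joints at [1.102, 0.342, 1.524, -0, 1.275, -0.146], TCP at [166.525, 497.904, 292.241] pointing down, gripper open.
Joint ranges: [-2.53, 2.53], [-0.77, 2.02], [0.04, 2.7], [-1, 4.14], [0.28, 2.66], [-3.11, 3.11]. Speed limits (rad/s): [2.57, 2.57, 3.14, 3.14, 3.14, 3.14].

### API

Orientations are given as [roll, pitch, yaw] about the fixed x, y, z axes, in that order (R = Rz(yaw) Ry(pitch) Rx(roll)).
In Python, from plant import readout, viewer, order, bot gives the robot as it stands.
- The arm moves only by the shell command python3 -m creep 'ROWS'. ROWS is text: rows parted by semicolons, each of 7 numbers parted by spaces: the shift along the world's x, y, z in m, then the turn, a rotation vector about the world's x, y, z in rad, then the opening in per cent of the stroke, from 0 (shut) to 100 (fully open). A call has 1 to 8 rows; each row shifts and turns the commanded pose from where the row before left it; what a row does not reach is not made up. A row lasts 1/12 s, in which the tool goes at most 41.7 mm and 7.16 degrees, less where a joint would pass 70% of its speed; a pose out of reach is approached as far as the arm can. A call is refused whole if a number of a shift passes 0.0417 or a number of a turn 0.125, either way. A call with a gripper value outside its range is refused whole. The fingers move at their own pace and stop on an object; the grip force is fixed at half the most. Time passes only in rows, so rows that do not move let the fingers close. It gives the time, the measured TCP pose, the force, the opening and the grip force at its end, in the units of the state.
- readout.get_obs(): the state, without advancing time (a new reading comes with each control period).
- viewer.capture(name): name is "scene" or "top" or "wrist"; returns the picture (420x560x3 uint8, red, green, blue); there is no depth.
- viewer.camera_info(name): a dict with "fx", "fy", "cx", "cy" (pixels), "D" ([k1, k2, p1, p2, k3] as OpenCV has them; the pictures are not rectified), "origin" and "rotation" of the camera in the world. Camera axes: x right, y up, looking along -z (the intrinsics and any distortion apply to the point x, -y, -z); pixel columns grow to the right and rows downward; lengths in mm; the calibration is good to about 2 mm. A picture is of the moment at which its call begins: read the wrist's pose just before it. camera_info takes no time and is no camera call; for the wrist camera it gives the pose at the moment of the call.
- order.close_job(): hands the job in; it is judged then, once.
The state is a dict: "time": time; "joint_positions": joint angles; "dq": joint speeds; "tau": joint torques, N m; "tool_pos": TCP position; "tcp_rot": TCP orientation; "contact_force": force on the tool from outside, world axes, zero at the start; "moment": the same for the moment, N m; "grip_width": finger opening in mm; "finger_force": force on a finger pad.
Only numpy, scipy, OpenCV 4.12 (cv2) and the standard library are available. Lean on these libraries where they do the work, as an engineer would, in place of code of your own. Each camera call takes 0.05 s, during which the arm holds its last target. There are 200 camera calls.

## Working session

There is one attempt and no reset: what is moved stays moved. The work goes in short steps, Python scripts to look and compute and a shell command to move; the robot and the scene stay as the last step left them, time stands still between calls to the robot, and variables do not carry over. Pictures are saved under pics/ and viewed, at most 10 in all, crops included, and the job is handed in when it is done.

```bash
mkdir -p pics; python3 - <<'E'
from plant import readout,viewer
import cv2
for n in("scene","top"):
    cv2.imwrite(f"pics/{n}0.png",viewer.capture(n)[:,:,::-1]); i=viewer.camera_info(n); print(n,i)
o=readout.get_obs();print(o["time"],o["tool_pos"],o["tcp_rot"],o["grip_width"])
E
```

```text
scene {'fx': 388.0649094769666, 'fy': 388.0649094769666, 'cx': 275.38647889586485, 'cy': 204.86300464101612, 'D': array([0.03874097, 0.        , 0.        , 0.        , 0.        ]), 'origin': array([ 957.47826977, -613.24436287,  582.99456838]), 'rotation': array([0.97775247, 0.01687244, 0.50473802])}
top {'fx': 498.20158286928944, 'fy': 498.20158286928944, 'cx': 283.44755729324964, 'cy': 210.66324873178704, 'D': array([-0.08480263,  0.        ,  0.        ,  0.        ,  0.        ]), 'origin': array([ 416.42479236,  -15.68559042, 1121.54956205]), 'rotation': array([ 0.16881396, -0.01653902, -1.55216743])}
0.1 [166.36066197 497.65013735 291.6135014 ] [-3.14021952e+00 -1.89640807e-04  2.81885431e+00] 91.71584147496907
```

View pics/scene0.png

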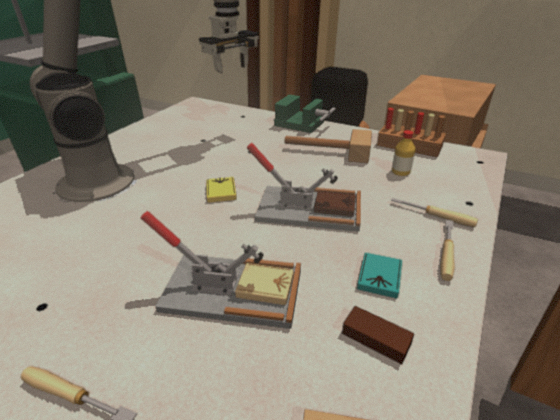

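View pics/top0.png

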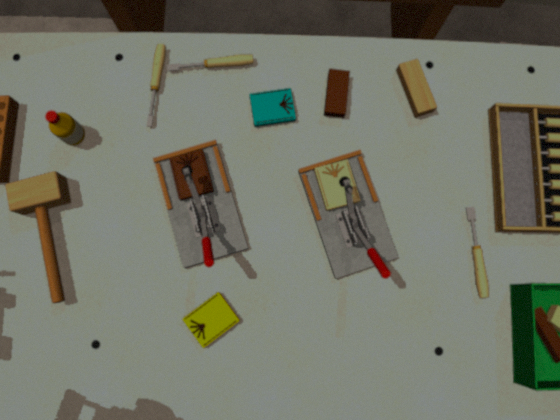

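Both boards are in view. In the top picture the walnut clamp is on the left: plaque (192,175), handle end (208,262). The maple is on the right at (338,185). The dark block at (337,93) lies loose without a clamp, so it isn't the walnut. I'll confirm with an enlarged crop.

```bash
python3 - <<'E'
import cv2
a=cv2.imread("pics/top0.png")[130:280,140:265]; b=cv2.imread("pics/scene0.png")[135:235,240:370]
a=cv2.resize(a,None,fx=4,fy=4,interpolation=cv2.INTER_CUBIC);b=cv2.resize(b,(300,231))
import numpy as np
o=np.zeros((600,800,3),np.uint8);o[:600,:500]=a;o[:231,500:]=b;cv2.imwrite("pics/crop.png",o)
E
```

```text
(no output)
```

View pics/crop.png

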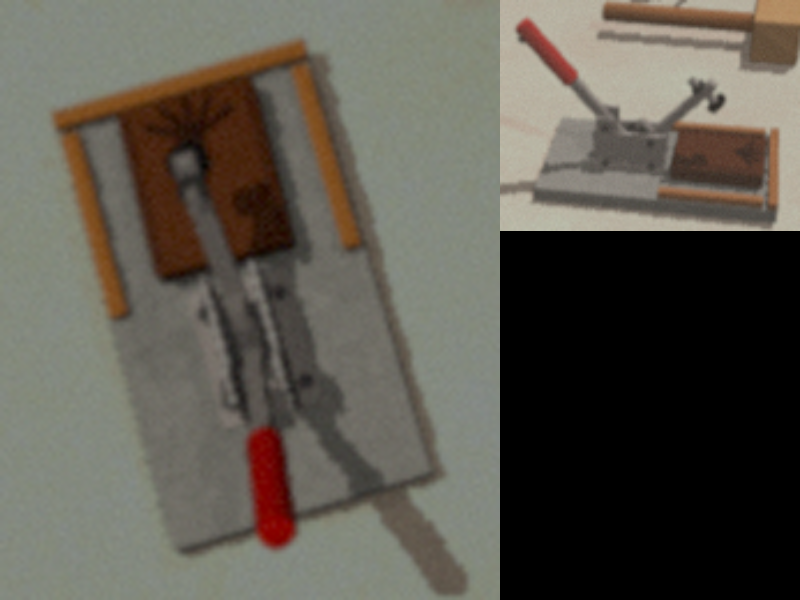

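The crop confirms it: a dark brown plaque under the left clamp, with the handle end at crop (276,532) and the grip root at (264,432). The board corners are at (182,550), (440,472), (55,120) and (305,45).

```bash
cat >h.py <<'E'
import numpy as np,cv2
from scipy.spatial.transform import Rotation as R
def unproj(info,uv,z):
    K=np.array([[info["fx"],0,info["cx"]],[0,info["fy"],info["cy"]],[0,0,1]])
    x,y=cv2.undistortPoints(np.array([[uv]],float),K,info["D"])[0,0]
    d=R.from_euler("xyz",info["rotation"]).apply([x,-y,-1]);o=info["origin"]
    return (o+d*(z-o[2])/d[2]).round(1)
E
python3 - <<'E'
from h import *
from plant import viewer
i=viewer.camera_info("top")
f=lambda x,y,z:unproj(i,(140+x/4,130+y/4),z)
c=[f(182,550,18),f(440,472,18),f(55,120,25),f(305,45,25)];print(*c)
ax=(c[2]+c[3]-c[0]-c[1])[:2];ax/=np.linalg.norm(ax);print("axis",ax,np.arctan2(ax[1],ax[0]))
e=f(276,533,173);r=f(264,434,111+4);print("end",e,"root",r)
for p,d in((e,93),(r,60*.643)): print("pivot",p[:2]+ax*d)
j=viewer.camera_info("scene");print("scene end",unproj(j,(240+24*.433,135+26*.433),176))
E
```

```text
[473.  183.3  18. ] [519.2  42.2  18. ] [714.4 267.3  25. ] [761.5 126.5  25. ]
axis [0.94446255 0.32861908] 0.33484107497830623
end [474.1 111.1 173. ] root [527.6 127.  115. ]
pivot [561.9350169 141.661574 ]
pivot [564.03736508 139.67812392]
scene end [482.9 106.4 176. ]
```

```bash
R='' ; python3 -m creep '0.020 -0.024 0 0 0 0.041 0; 0.020 -0.024 0 0 0 0.041 0; 0.020 -0.024 0 0 0 0.041 0; 0.020 -0.024 0 0 0 0.041 0; 0.020 -0.024 0 0 0 0.041 0; 0.020 -0.024 0 0 0 0.041 0; 0.020 -0.024 0 0 0 0.041 0; 0.020 -0.024 0 0 0 0.041 0'
python3 -m creep '0.020 -0.024 0 0 0 0.041 0; 0.020 -0.024 0 0 0 0.041 0; 0.020 -0.024 0 0 0 0.041 0; 0.020 -0.024 0 0 0 0.041 0; 0.020 -0.024 0 0 0 0.041 0; 0.020 -0.024 0 0 0 0.041 0; 0.020 -0.024 0 0 0 0.041 0; 0.020 -0.023 0 0 0 0.041 0'
python3 -m creep '0 0 0 0 0 0 0; 0 0 0 0 0 0 0; 0 0 0 0 0 0 0'
python3 - <<'E'
from plant import viewer
import cv2,numpy as np
a=viewer.capture("wrist")[:,:,::-1];b=viewer.capture("top")[:,:,::-1][100:320,120:300]
o=np.zeros((510,800,3),np.uint8);o[:300,:400]=cv2.resize(a,(400,300));o[:489,400:]=cv2.resize(b,(400,489));cv2.imwrite("pics/w1.png",o)
E
```

```text
time: 0.77
tool_pos: [327.1, 304.5, 292.0]
tcp_rot: [-3.141, -0.0, -3.134]
contact_force: [0.4, 0.4, -0.6]
grip_width: 43.3
finger_force: 0.0
time: 1.43
tool_pos: [487.1, 113.4, 291.9]
tcp_rot: [3.141, -0.001, -2.807]
contact_force: [1.2, 0.3, -0.6]
grip_width: 0.4
finger_force: 0.0
time: 1.68
tool_pos: [486.0, 115.1, 291.8]
tcp_rot: [3.141, -0.001, -2.809]
contact_force: [-0.4, 0.3, 0.3]
grip_width: 0.3
finger_force: 0.0
```

View pics/w1.png

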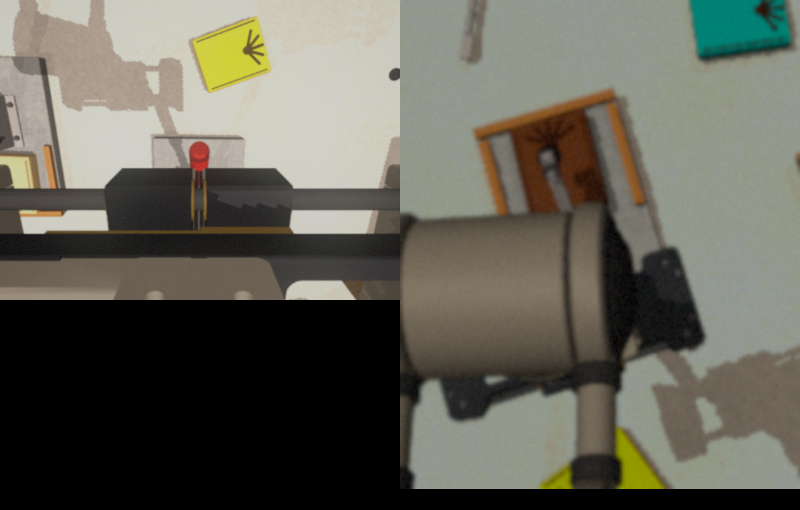

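The wrist picture shows the red grip end at (200,155), centred sideways on the closed fingers at (200,195). The alignment is good, so I'll push down.

```bash
python3 -m creep '0 0 -0.012 0 0 0 0; 0 0 -0.012 0 0 0 0; 0 0 -0.012 0 0 0 0; 0 0 -0.008 0 0 0 0; 0 0 -0.008 0 0 0 0; 0 0 -0.008 0 0 0 0'
python3 -m creep '0 0 -0.008 0 0 0 0; 0 0 -0.008 0 0 0 0; 0 0 -0.008 0 0 0 0; 0 0 -0.008 0 0 0 0; 0 0 0 0 0 0 0'
python3 - <<'E'
from plant import viewer
import cv2,numpy as np
a=viewer.capture("wrist")[:,:,::-1];b=viewer.capture("scene")[:,:,::-1][60:260,180:400]
o=np.zeros((400,800,3),np.uint8);o[:270,:360]=cv2.resize(a,(360,270));o[:400,360:]=cv2.resize(b,(440,400));cv2.imwrite("pics/w2.png",o)
E
```

```text
time: 2.28
tool_pos: [484.7, 115.3, 232.8]
tcp_rot: [3.141, -0.003, -2.807]
contact_force: [0.1, -0.6, -0.5]
grip_width: 0.4
finger_force: 0.0
time: 2.7
tool_pos: [485.8, 114.9, 198.4]
tcp_rot: [3.141, -0.003, -2.808]
contact_force: [-0.6, 0.0, 0.3]
grip_width: 0.4
finger_force: 0.0
```

View pics/w2.png

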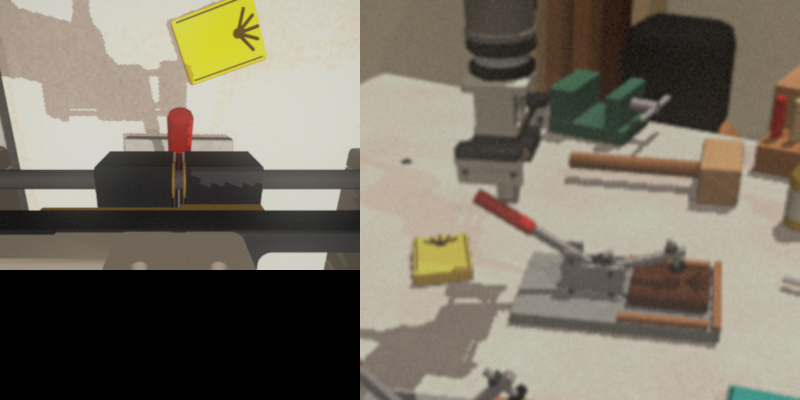

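The handle is going down (about 33° over level) with the fingertips on the grip, and the plaque is in place. Continuing down past the dead point.

```bash
python3 -m creep '0 0 -0.008 0 0 0 0; 0 0 -0.008 0 0 0 0; 0 0 -0.008 0 0 0 0; 0 0 -0.008 0 0 0 0; 0 0 -0.006 0 0 0 0'
python3 -m creep '0 0 -0.006 0 0 0 0; 0 0 -0.006 0 0 0 0; 0 0 -0.004 0 0 0 0; 0 0 0 0 0 0 0'
python3 -m creep '0 0 -0.003 0 0 0 0; 0 0 -0.002 0 0 0 0;0 0 0 0 0 0 0'
python3 - <<'E'
from plant import viewer
import cv2,numpy as np
a=viewer.capture("wrist")[:,:,::-1];b=viewer.capture("scene")[:,:,::-1][60:260,180:400]
o=np.zeros((400,800,3),np.uint8);o[:270,:360]=cv2.resize(a,(360,270));o[:400,360:]=cv2.resize(b,(440,400));cv2.imwrite("pics/w3.png",o)
E
```

```text
time: 3.22
tool_pos: [485.9, 114.7, 161.4]
tcp_rot: [3.141, -0.002, -2.808]
contact_force: [-3.5, -1.4, 7.8]
grip_width: 0.2
finger_force: 3.4
time: 3.55
tool_pos: [486.0, 114.8, 144.9]
tcp_rot: [3.141, -0.002, -2.809]
contact_force: [-0.4, -0.3, 0.4]
grip_width: 0.2
finger_force: 0.0
time: 3.8
tool_pos: [486.5, 114.9, 140.8]
tcp_rot: [3.141, -0.0, -2.808]
contact_force: [0.8, -0.3, 1.3]
grip_width: 0.2
finger_force: 0.0
```

View pics/w3.png

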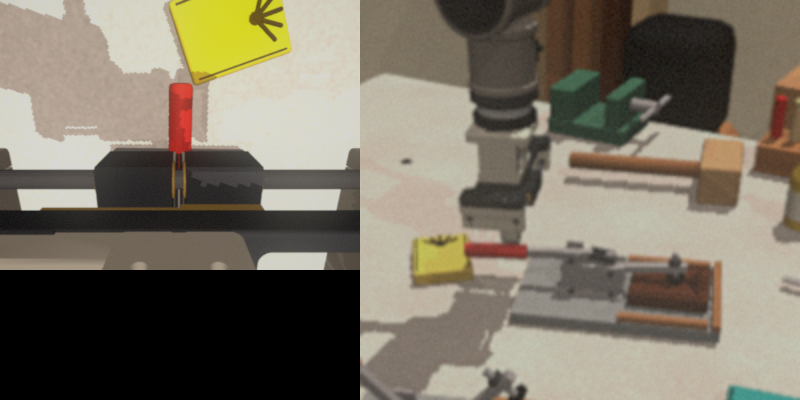

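The force rose to 8 N and then dropped to nothing, so the handle snapped through. The picture shows it lying flat at (495,250) with the pad on the walnut at (675,275). I'll lift clear and check.

```bash
python3 -m creep '0 0 0.015 0 0 0 0; 0 0 0.025 0 0 0 0; 0 0 0.03 0 0 0 0; 0 0 0.03 0 0 0 0; 0 0 0.03 0 0 0 0; -0.015 0.02 0.03 0 0 0 0; -0.02 0.03 0 0 0 0 0; -0.02 0.03 0 0 0 0 0'
python3 -m creep '-0.02 0.03 0 0 0 0 0; -0.02 0.03 0 0 0 0 0; -0.02 0.03 0 0 0 0 0; -0.02 0.03 0 0 0 0 0; -0.01 0.02 0 0 0 0 0; 0 0 0 0 0 0 0; 0 0 0 0 0 0 0; 0 0 0 0 0 0 0'
python3 - <<'E'
from plant import viewer
import cv2,numpy as np
a=viewer.capture("top")[:,:,::-1][120:300,130:410];b=viewer.capture("scene")[:,:,::-1][120:320,130:390]
o=np.zeros((600,800,3),np.uint8);o[:360,:560]=cv2.resize(a,(560,360));o[360:,:312]=cv2.resize(b,(312,240));o[360:,312:]=cv2.resize(b[:80,90:253],(488,240));cv2.imwrite("pics/w4.png",o)
E
```

```text
time: 4.57
tool_pos: [431.8, 195.4, 303.5]
tcp_rot: [-3.141, 0.005, -2.811]
contact_force: [-0.5, 0.8, -1.0]
grip_width: 0.1
finger_force: 0.0
time: 5.23
tool_pos: [341.7, 334.5, 301.3]
tcp_rot: [-3.141, 0.0, -2.808]
contact_force: [0.2, 0.1, -0.0]
grip_width: 0.2
finger_force: 0.0
```

View pics/w4.png

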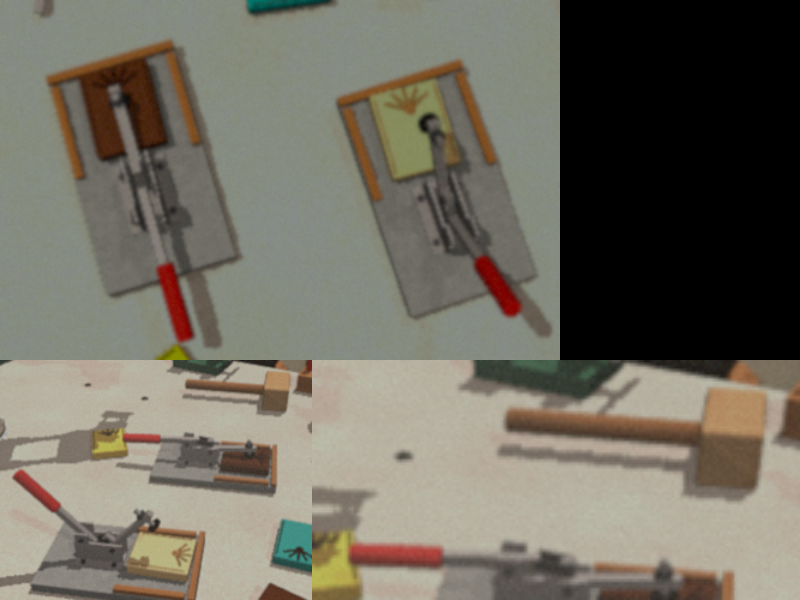

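With the arm clear, the walnut clamp stays shut: the handle is flat at (175,305) and the pad is on the plaque at (117,95), which hasn't moved. The maple clamp is still open.

```bash
python3 -c "
from plant import order;print(order.close_job())"
```

```text
the job is handed in; nothing more can be done
None
```

The walnut clamp is shut and holding by itself with its pad on the walnut plaque, the maple plaque and its open clamp were left untouched, and I handed the job in with the arm clear at about 5 s.

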